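# Wedge the spring clip off the tube rotator's spindle

## Robot

A 6-joint arm with a two-finger parallel gripper is mounted at the origin on the work surface. World frame = base frame: x ahead of the robot, y to its left, z up, the work surface at z = 0. Lengths are in m, angles in rad, forces in N, time in s.
With the tool pointing down it reaches from about 0.3 to 0.95 m from the base axis. Payload 3.1 kg.
Tool frame: the origin (TCP) lies midway between the tips of the shut fingers; the grasp point (between the pads) lies 19 mm behind it (arm.grasp_offset is the distance from the TCP to the grasp point, in m); z points along the fingers, y is the line along which they close (so a half turn about z gives the same grasp; the last joint's range is limited). The gripper opens to 85 mm and grips with 20 to 120 N. Pads are 22 mm wide; open, the fingers measure 114 mm over their backs; the gripper's body (76 mm by 85 mm) begins 54 mm behind the grasp point. The pads swing forward as they close: fully open they stand 13 mm farther back than shut.
Start: joints at [-0.07, 0.308, 1.634, -0, 1.2, -0.07], TCP at [0.625, -0, 0.231] pointing down, gripper open.
Joint ranges: [-3.06, 3.06], [-0.79, 1.96], [0.05, 2.63], [-1.19, 4.34], [0.05, 2.64], [-2.94, 2.94]. Speed limits (rad/s): [2.79, 2.79, 3.14, 3.14, 3.14, 3.14].

## Interface

Orientations are given as a unit quaternion [x, y, z, w].
In Python, from workcell import monitor, optics, job, arm gives the robot as it stands. The module is installed in compiled form; this text tells all that it offers.
- The arm moves only by the shell command python3 -m jog 'ROWS' [FORCE]. ROWS is JSON, a list that holds one entry, the list of rows, each a list of 7 numbers: the gripper's target within -1 to 1 (fully open at 1, half-way at 0, shut at -1), then the shift along the tool's x, y, z in units of 60 mm (1.0 is 60 mm), then the turn, a rotation vector about the tool's x, y, z in units of 5 degrees (1.0 is 5 degrees). In form: [[[jaw, tx, ty, tz, rx, ry, rz], ...]]. A call has exactly 10 rows; each row shifts and turns the commanded pose from where the row before left it, along the tool's axes as they then stand; what a row does not reach is not made up. A row lasts 1/8 s, in which the tool goes at most 62.5 mm and 10.7 degrees, less where a joint would pass 70% of its speed; a pose out of reach is approached as far as the arm can. A call is refused whole if a number of a shift passes 1 or a number of a turn 1, either way. A call with a gripper value outside its range is refused whole. The fingers move at their own pace and stop on an object; FORCE is the grip in N (left out, the last holds). Time passes only in rows, so rows that do not move let the fingers close, or fill a call up. It gives the time, the measured TCP pose, the force, the opening and the grip force at its end, in the units of the state.
- monitor.state(): the state, without advancing time (a new reading comes with each control period).
- optics.get_image(name): name is "scene" or "side" or "wrist"; returns a dict with "image" (420x560x3 uint8, blue, green, red), "mtx" (3x3 intrinsics, pixels), "eye" and "orientation" of the camera in the world; the wrist camera has in their place "T_tool_cam" (4x4, takes a point from camera to tool coordinates, whose origin is the TCP and whose axes are the flange's). Camera axes: x right, y down, z forward; pixel columns grow to the right and rows downward; lengths in m; the calibration is good to about 2 mm. A picture is of the moment at which its call begins: read the wrist's pose just before it. There is no depth.
- job.job_done(): hands the job in; it is judged then, once.
The state is a dict: "t": time; "joint_positions": joint angles; "qvel": joint speeds; "effort": joint torques, N m; "tcp_pos": TCP position; "ee_rot": TCP orientation; "wrist_force": force on the tool from outside, world axes, zero at the start; "ft_torque": the same for the moment, N m; "grip_width": opening from 0.0 (shut) to 1.0 (fully open); "gripper_force": force on a finger pad.
Only numpy, scipy, OpenCV 4.12 (cv2) and the standard library are available. Lean on these libraries where they do the work, as an engineer would, in place of code of your own. Each camera call takes 0.05 s, during which the arm holds its last target. There are 200 camera calls.

## Task

The rotator's wheel has to come off for cleaning, so take its spring clip off: pick up the black wedge and slide it, nose first, from the free end along the top of the tilted spindle and right through under the clip's bow, until the clip has ridden up out of its groove and stands over the wedge's notch; do not touch the clip with the gripper while it is still seated. Then take the clip off the spindle, on the wedge or with the gripper, without dropping or flinging it, and leave both clip and wedge resting in the steel tray, with the bottles and the beaker where they were.

Things in the scene. Friction and masses are not known exactly. Their poses are not given: they have to be found in the camera images.
- rotator: Bench-top tube rotator, fixed: white base 190 x 150 mm, 32 mm high, a yoke, a white motor head tilted up by 25 deg. Origin on the bench under the centre of the base; x runs level the way the spindle points, z up. Highest point: the tube caps on the wheel, 215 mm above the bench.
- spindle: Steel spindle of the rotator, rising at 25 deg. Origin on its axis, mid-groove (x 140, z 160 mm in the rotator's frame). x runs along the axis up to the free end, y is level, z square to the axis, upward. Groove that holds the clip: 24 mm diameter, x -13.5 to 13.5 mm. End land: 30 mm diameter (top at z 15 mm), x 13.5 to 30 mm. Wheel: 180 mm across, its tubes start at x -61 mm, 32 mm off the axis.
- spindle_end (a point): Centre of the spindle's free end, x 35 mm in the spindle's frame; the last 5 mm are bevelled.
- hub_slot (a point): Middle of the slot, at the shaft's top (z 12 mm), in the round hub (80 mm diameter, spindle x -13.5 to -35.5 mm) on whose outer face the clip bears. The slot, 22 mm wide and open upward, lets the wedge's nose pass over the 24 mm shaft; behind the hub the shaft runs bare to the wheel's flange (52 mm diameter) at x -76 mm.
- clip: Dark spring-steel saddle clip, loose, snapped round the groove: 58 mm wide over the feet, 57 mm high, 24 mm deep along the spindle, 70 g. Frame as the spindle's when seated (origin on the axis within 2 mm). Two sprung legs, outer faces 46 mm apart, run from z 22 to z -11 mm, then flared feet to z -31 mm. Lips inside the legs at z -9 mm hold under the groove and must spread 3 mm each.
- clip_bow (a point): Middle of the top of the clip's flat bow, z 26 mm in the clip's frame; its underside is at z 22 mm, 7 mm above the end land. Raised squarely by 9 to 12 mm the lips pass the widest part and the clip springs up to about 18 mm, where it stays perched until lifted off. Pushing the wedge in takes up to about 20 N. Between the cheeks under the bow there are 35 mm, between the seating lobes lower down 22 mm.
- wedge: Black plastic wedge lying flat, 180 mm long, 19 mm high, about 70 g. Origin on its underside, mid-grip; x points to the nose, z up. Handle 22 mm wide, x -65 to 32 mm. Blade 16 mm wide: catch notch on top at x 32 to 62 mm, 15.5 mm high; crest at x 62 to 65 mm, 19 mm high; ramp falling to 4 mm at the nose, x 115 mm.
- wedge_nose (a point): Middle of the wedge's nose (x 115 mm, 13 mm wide), 2 mm above its underside; its lower edge is bevelled by 1.5 mm.
- wedge_tail (a point): Middle of the wedge's other end (x -65 mm), at half its height.
- wedge_notch (a point): Middle of the floor of the wedge's notch (x 47, z 15.5 mm). The wedge is fully in when this lies under the bow's middle, its underside on the end land and its nose 70 mm inward of the groove. Lifted then, it carries the clip in the notch, the legs hanging astride the blade; lowered on to a flat floor, the clip stands on its feet, clear of the blade.
- tray: Shallow stainless tray, fixed on the bench, 270 mm (x) by 170 mm (y), 28 mm high, walls and floor 3 mm. Origin under its centre on the bench.
- wash_bottle: White wash bottle with a bent spout, 72 mm across, 215 mm high, standing; origin under its centre. To be left alone.
- reagent_bottle: Amber bottle with a screw cap, 70 mm across, 140 mm high, standing; origin under its centre. To be left alone.
- beaker: Clear plastic beaker, 72 mm across, 90 mm high, standing; origin under its centre. To be left alone.
Mind the look-alikes: they are no part of the job. Several things have the shape of the wedge; the one meant has the colours described above.

How it is judged:
By the outcome, as a careful person would: the job done as asked, in the order asked, and still so for the second after the job is handed in, with the robot touching nothing.
It also fails if it takes over 61 s, if anything falls off the work surface, if the arm or the gripper's body presses on something with over 40 N, if the wrist force passes 120 N, or if a joint passes its speed limit or range.

## Working session

There is one attempt and no reset: what is moved stays moved. The work goes in short steps, Python scripts to look and compute and a shell command to move; the robot and the scene stay as the last step left them, time stands still between calls to the robot, and variables do not carry over. Pictures are saved under pics/ and viewed, at most 10 in all, crops included, and the job is handed in when it is done.

```bash
mkdir -p pics
cat > h.py <<'E'
import numpy as np, cv2, json
from scipy.spatial.transform import Rotation as R
from workcell import monitor, optics, job, arm
def cam(name):
    s=monitor.state(); d=optics.get_image(name)
    K=np.array(d["mtx"])
    if name=="wrist":
        T=np.eye(4);T[:3,:3]=R.from_quat(s["ee_rot"]).as_matrix();T[:3,3]=s["tcp_pos"]
        T=T@np.array(d["T_tool_cam"]); e=T[:3,3];Rm=T[:3,:3]
    else:
        e=np.array(d["eye"]);o=np.array(d["orientation"]);Rm=R.from_quat(o).as_matrix() if o.size==4 else o.reshape(3,3)
    return d["image"],K,e,Rm
def ray(c,u,v):
    _,K,e,Rm=c; r=Rm@np.linalg.inv(K)@[u,v,1]; return e,r/np.linalg.norm(r)
def plane(c,u,v,z):
    e,r=ray(c,u,v); return e+r*(z-e[2])/r[2]
def proj(c,p):
    _,K,e,Rm=c; q=K@(Rm.T@(np.array(p)-e)); return q[:2]/q[2]
def tri(c1,p1,c2,p2):
    e1,r1=ray(c1,*p1);e2,r2=ray(c2,*p2)
    t=np.linalg.lstsq(np.c_[r1,-r2],e2-e1,rcond=None)[0]
    a=e1+r1*t[0];b=e2+r2*t[1]; return (a+b)/2,np.linalg.norm(a-b)
E
python3 - <<'E'
from h import *
print(monitor.state(), arm.grasp_offset)
for n in("scene","side","wrist"):
    c=cam(n); cv2.imwrite(f"pics/{n}0.png",c[0]); print(n,c[1].tolist(),c[2],c[3].tolist())
a=[cv2.imread(f"pics/{n}0.png") for n in("scene","side")]
E
```

```text
{'t': 0.0, 'joint_positions': array([-6.96842964e-02,  3.08997694e-01,  1.63521164e+00, -4.06159361e-05,
        1.19971181e+00, -6.97096026e-02]), 'qvel': array([-1.32862208e-03,  4.47204654e-04, -6.69876173e-05,  1.71068961e-03,
        1.06174996e-03, -5.49550280e-04]), 'effort': array([ 1.43707580e-04, -4.15252447e+01, -2.76667070e+01, -1.74997494e-04,
        1.01000658e-02, -1.14578896e-05]), 'tcp_pos': array([6.24161467e-01, 2.89995488e-05, 2.30039690e-01]), 'ee_rot': array([ 0.70709213,  0.70712047, -0.00077819, -0.00086617]), 'wrist_force': array([ 0.95386571, -0.71063002,  0.24592518]), 'ft_torque': array([-0.01291986,  0.02759958, -0.01158865]), 'gripper_force': 0.0, 'grip_width': 1.0008454708893046} 0.0187
scene [[446.2140249755515, 0.0, 277.54112405726954], [0.0, 446.2140249755515, 211.72642494553844], [0.0, 0.0, 1.0]] [1.37940508 0.45929577 0.97101054] [[-0.5432089546777475, 0.5734716832565334, -0.6132326312752995], [0.8395873012646629, 0.3746317029128062, -0.3933754577090079], [0.0041466990521723535, -0.7285474011178474, -0.6849828386254663]]
side [[431.2268521135848, 0.0, 279.3180764899152], [0.0, 431.2268521135848, 205.4080567944639], [0.0, 0.0, 1.0]] [0.90757959 1.01952621 1.05788062] [[-0.958928552735968, 0.19846315195376169, -0.20265341858522956], [0.2827220132888104, 0.6110808200114258, -0.7393568114355106], [-0.022897466008793624, -0.7662849396476102, -0.6420927482222757]]
wrist [[298.35445846838047, 0.0, 276.82097550287875], [0.0, 298.35445846838047, 207.2842259113629], [0.0, 0.0, 1.0]] [0.62549664 0.06500212 0.37344056] [[0.9999966079702104, -0.00010661449693467374, -0.0026024375923194443], [-0.0007796314380572308, -0.9656033659272995, -0.26001832990135615], [-0.002485200775323057, 0.2600194768535979, -0.965600173691931]]
```

View pics/scene0.png

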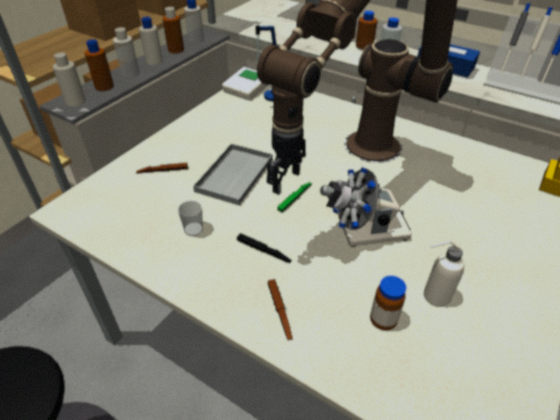

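View pics/side0.png

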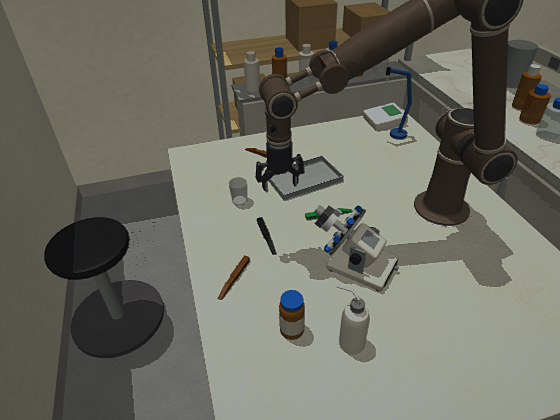

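The black wedge lies at scene (237,237)–(290,261) and side (259,219)–(274,253). The rotator is at scene (365,210), with its spindle pointing roughly to world +x, and the tray is at scene (234,173). I'll magnify these.

Run:
```python
from h import *
s=cv2.imread("pics/scene0.png");d=cv2.imread("pics/side0.png")
f=lambda im,x,y,w,h:cv2.resize(im[y:y+h,x:x+w],(400,300),interpolation=cv2.INTER_CUBIC)
o=np.vstack([np.hstack([f(s,310,160,112,84),f(d,300,190,120,90)]),np.hstack([f(s,225,215,80,60),f(d,230,205,80,60)])])
cv2.imwrite("pics/crop1.png",o)
for n,(x,y,w,h) in(("scene",(225,225,75,45)),("side",(250,212,30,48))):
    c=cam(n); g=c[0][y:y+h,x:x+w].max(2)<70
    k,l,st,ce=cv2.connectedComponentsWithStats(g.astype(np.uint8)); i=1+st[1:,4].argmax()
    p=np.argwhere(l==i)[:,::-1]+[x,y]; m=p.mean(0); v=np.linalg.svd(p-m,full_matrices=False)[2][0]
    t=(p-m)@v; print(n,len(p))
    for q in(m+v*t.min(),m,m+v*t.max()):print(q,plane(c,*q,.008))
c=cam("scene");
for q in((235,147),(271,155),(240,201),(196,186),(345,242),(410,237),(191,228)):print(q,plane(c,*q,.0 if q[0]>300 else .028))
```

```text
scene 347
[237.91978776 236.03306857] [ 0.67045333 -0.13510865  0.008     ]
[261.36599424 246.99711816] [ 0.66859453 -0.05182042  0.008     ]
[289.85145697 260.31765367] [0.66645197 0.04418259 0.008     ]
side 213
[258.34901714 217.40670169] [ 0.6690036  -0.14734367  0.008     ]
[265.63849765 233.98122066] [ 0.66627192 -0.0541609   0.008     ]
[274.20892897 253.46831252] [0.66334694 0.04561573 0.008     ]
(235, 147) [ 0.33076632 -0.39923148  0.028     ]
(271, 155) [ 0.29990013 -0.2622737   0.028     ]
(240, 201) [ 0.5585416  -0.20864145  0.028     ]
(196, 186) [ 0.5780596  -0.37335589  0.028     ]
(345, 242) [5.10733526e-01 1.40344035e-01 1.11022302e-16]
(410, 237) [3.85645012e-01 2.94663936e-01 1.11022302e-16]
(191, 228) [ 0.73476633 -0.25892107  0.028     ]
```

View pics/crop1.png

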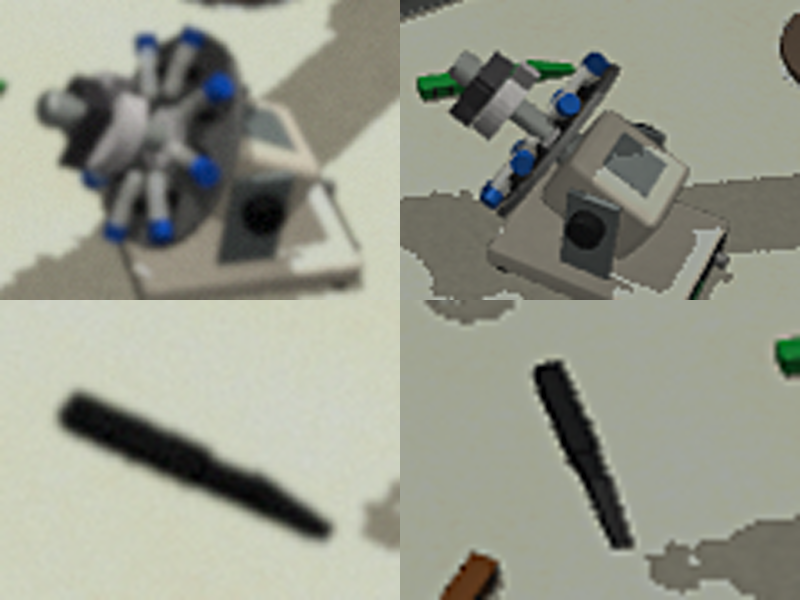

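View pics/wrist0.png

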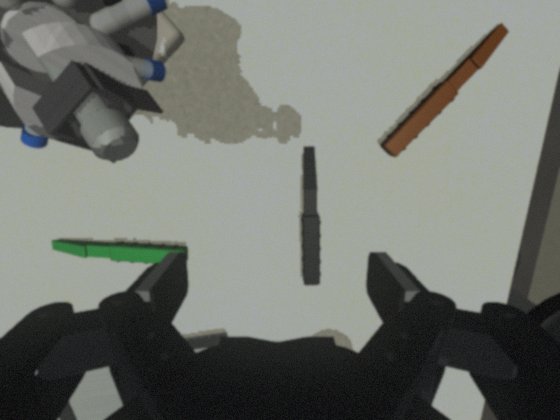

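The crops confirm the wedge's nose is toward +y; in the wrist view the nose is at (308,148) and the tail at (312,283). The spindle end shows at wrist (113,143), scene ≈(323,189) and side ≈(319,211), with the dark clip behind it.

Run:
```python
from h import *
w=cam("wrist");s=cam("scene");d=cam("side")
g=(w[0].max(2)<75)
g[:140]=0;g[290:]=0;g[:,:295]=0;g[:,325:]=0
p=np.argwhere(g)[:,::-1]
for lo,hi in((148,152),(160,200),(225,275),(278,284)):
    q=p[(p[:,1]>=lo)&(p[:,1]<=hi)];m=q.mean(0);print(m,plane(w,*m,.012))
print(p[:,1].min(),p[:,1].max(),plane(w,308,p[:,1].min(),.003),plane(w,312,p[:,1].max(),.0))
W,S,D=(113,141),(323.5,189.4),(319.5,211)
print(tri(w,W,s,S),tri(w,W,d,D),tri(s,S,d,D))
# tray rim mask in scene
im=s[0][140:207,190:278]
c=im.max(2)<110
k,l,st,_=cv2.connectedComponentsWithStats(c.astype(np.uint8));i=1+st[1:,4].argmax()
r=np.argwhere(l==i)[:,::-1]+[190,140]
h=cv2.convexHull(r.astype(np.int32)); a=cv2.approxPolyDP(h,5,True)[:,0];print(a.tolist())
for q in a: print(q,plane(s,*q,.028))
```

```text
[308. 150.] [0.6625481  0.03826255 0.012     ]
[308.45341615 180.36438923] [0.66407163 0.0015772  0.012     ]
[309.66787004 249.93742479] [ 0.66811946 -0.09036731  0.012     ]
[310.32051282 280.30769231] [ 0.67022192 -0.13438066  0.012     ]
147 283 [0.66336701 0.04120765 0.003     ] [ 0.67415328 -0.14514725  0.        ]
(array([0.51490999, 0.05587023, 0.16814406]), np.float64(6.310674657673324e-05)) (array([0.51211678, 0.05561399, 0.16344652]), np.float64(0.0005115506553278925)) (array([0.51118392, 0.05443419, 0.16362207]), np.float64(0.0018793060919038936))
[[277, 140], [277, 193], [238, 204], [194, 190], [230, 145]]
[277 140] [ 0.20909618 -0.29562952  0.028     ]
[277 193] [ 0.46200359 -0.13168248  0.028     ]
[238 204] [ 0.5733585  -0.20550411  0.028     ]
[194 190] [ 0.59711617 -0.36555672  0.028     ]
[230 145] [ 0.33066313 -0.42216176  0.028     ]
```

```bash
python3 -m jog '[[[0.2,-0.8,0.35,0.5,0,0,0],[0.2,-0.8,0.35,0.5,0,0,0],[0.2,0,0,1,0,0,0],[0.2,0,0,0.5,0,0,0],[0.2,0,0,0,0,0,0],[0.2,0,0,0,0,0,0],[0.2,0,0,0,0,0,0],[0.2,0,0,0,0,0,0],[0.2,0,0,0,0,0,0],[0.2,0,0,0,0,0,0]]]' 90
```

```text
t: 1.7
tcp_pos: [0.6671, -0.096, 0.0817]
ee_rot: [0.707, 0.707, 0.0, 0.0]
wrist_force: [0.5, -0.4, -0.4]
grip_width: 0.597
gripper_force: 0.0
```

```bash
python3 -m jog '[[[0.2,0,0.015,0.6,0,0,-0.46],[0.2,0,0,0.5,0,0,0],[0.2,0,0,0.2,0,0,0],[0.2,0,0,0,0,0,0],[-1,0,0,0,0,0,0],[-1,0,0,0,0,0,0],[-1,0,0,0,0,0,0],[-1,0,0,0,0,0,0],[-1,0,0,0,0,0,0],[-1,0,0,0,0,0,0]]]' 90
```

```text
t: 2.95
tcp_pos: [0.6697, -0.0964, 0.0054]
ee_rot: [0.693, 0.721, 0.001, 0.002]
wrist_force: [0.2, -0.5, 5.6]
grip_width: 0.231
gripper_force: 91.6
```

```bash
python3 -m jog '[[[-1,0,0,-0.7,0,0,0],[-1,0,0,-0.9,0,0,0],[-1,0,0,-0.9,0,0,0],[-1,0.2,-0.3,-0.9,0,0,-1],[-1,0,0,-0.7,0,0,-1],[-1,0,0,0,0,0,-1],[-1,0,0,0,0,0,-1],[-1,0,0,0,0,0,-1],[-1,0,0,0,0,0,0],[-1,0,0,0,0,0,0]]]'
python3 - <<'E'
from h import *
for n in("wrist","scene","side"):
    c=cam(n); cv2.imwrite(f"pics/{n}1.png",c[0]); np.savez(f"{n}1.npz",im=c[0],K=c[1],e=c[2],R=c[3])
w=cv2.imread("pics/wrist1.png");s=cv2.imread("pics/scene1.png");d=cv2.imread("pics/side1.png")
f=lambda im,x,y,w,h:cv2.resize(im[y:y+h,x:x+w],(400,300),interpolation=cv2.INTER_CUBIC)
o=np.vstack([w[:300],np.zeros((300,560,3),np.uint8)])
o=np.hstack([cv2.resize(w[:400],(560,400))[:,:400],np.vstack([f(d,290,180,100,75)])[:0].reshape(0,400,3)]) if 0 else w
cv2.imwrite("pics/w1.png",o); print(monitor.state()["tcp_pos"])
E
```

```text
t: 4.2
tcp_pos: [0.6492, -0.0847, 0.249]
ee_rot: [0.521, 0.854, -0.0, -0.0]
wrist_force: [0.7, 0.0, -1.1]
grip_width: 0.23
gripper_force: 90.8
[ 0.64936859 -0.08473872  0.249122  ]
```

View pics/w1.png

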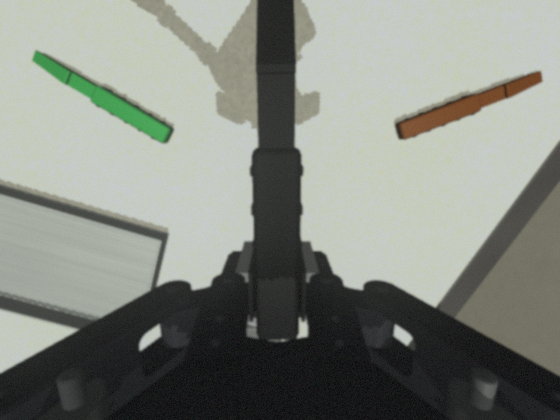

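The wedge is held straight: it runs up the wrist image at column 277, with the nose beyond the top edge. The spindle is out of this view, so I'll use the earlier wrist view and the fixed cameras.

Run:
```python
from h import *
w=cv2.imread("pics/wrist0.png");s=cv2.imread("pics/scene1.png");d=cv2.imread("pics/side1.png")
f=lambda im,x,y,w,h,W,H:cv2.resize(im[y:y+h,x:x+w],(W,H),interpolation=cv2.INTER_CUBIC)
L=np.vstack([f(w,0,0,200,200,400,400),f(d,320,235,80,40,400,200)])
o=np.hstack([L,np.vstack([f(s,310,160,100,75,400,300),f(d,300,190,80,60,400,300)])])
cv2.imwrite("pics/c2.png",o)
```

```text
(no output)
```

View pics/c2.png

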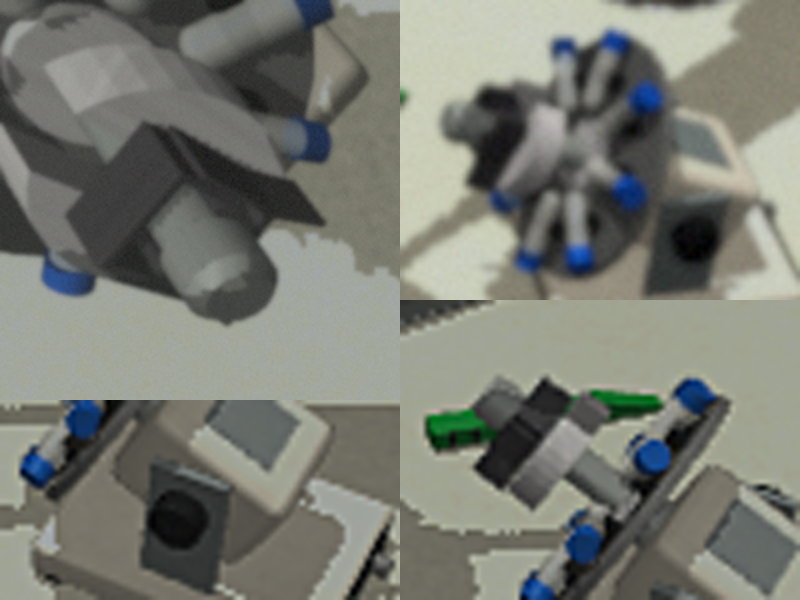

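The wrist crop shows the bow's flat top clearly, with corners at (74,61), (32.5,106.5), (52.5,131) and (92.5,90) in wrist0 pixels. The spindle's end face is centred near (117,145). The bow's height is known, so I'll cast the corners onto planes.

```bash
cat > g.py <<'E'
from h import *
w0=(None,np.array([[298.35445846838047,0,276.82097550287875],[0,298.35445846838047,207.2842259113629],[0,0,1]]),np.array([0.62549664,0.06500212,0.37344056]),np.array([[0.9999966079702104,-0.00010661449693467374,-0.0026024375923194443],[-0.0007796314380572308,-0.9656033659272995,-0.26001832990135615],[-0.002485200775323057,0.2600194768535979,-0.965600173691931]]))
L=lambda n:(lambda z:(z["im"],z["K"],z["e"],z["R"]))(np.load(n+"1.npz"))
E
python3 - <<'E'
from g import *
a,b=plane(w0,74,61,.1785),plane(w0,32.5,106.5,.1785)
c,d=plane(w0,52.5,131,.1887),plane(w0,92.5,90,.1887)
print(a,b,d,c)
for p,q in((a,b),(d,c)):
    v=q-p;print("len",np.linalg.norm(v),"spindle x yaw",np.degrees(np.arctan2(v[1],v[0]))+0, )
m=(a+b+c+d)/4;print("bow",m,"depth h",np.linalg.norm(((c+d)/2-(a+b)/2)[:2]))
print("end",plane(w0,117.5,145,.1748))
s,dd=L("scene"),L("side")
# end: scene (450,120)crop->, side (488,395)
S=(310+47/4,160+120/4);D=(300+88/5,190+95/5)
print(S,D,tri(s,S,dd,D),tri(w0,(117.5,145),dd,D),tri(w0,(117.5,145),s,S))
h=((c+d)/2-(a+b)/2)[:2];print(np.degrees(np.arctan2(h[1],h[0])))
E
```

```text
[0.50361912 0.10321692 0.1785    ] [0.47318957 0.07738777 0.1785    ] [0.51801649 0.08580087 0.1887    ] [0.49020981 0.06275277 0.1887    ]
len 0.039913691476431847 spindle x yaw -139.6748060234978
len 0.03611684390313261 spindle x yaw -140.3457222633187
bow [0.49625875 0.08228958 0.1836    ] depth h 0.02244067322853932
end [0.52085224 0.05368627 0.1748    ]
(321.75, 190.0) (317.6, 209.0) (array([0.51743271, 0.05147417, 0.16789813]), np.float64(0.003361515001639326)) (array([0.51832436, 0.05342626, 0.17135422]), np.float64(0.0012644889143079475)) (array([0.51697105, 0.05258834, 0.16622143]), np.float64(0.0016820256995433579))
-45.57181374243109
```

```bash
cat >> g.py <<'E'
psi=np.radians(-50); hh=np.array([np.cos(psi),np.sin(psi),0]); zz=np.array([0,0,1.]); k=np.radians(25)
sx=np.cos(k)*hh+np.sin(k)*zz; sz=-np.sin(k)*hh+np.cos(k)*zz; sy=np.cross(sz,sx)
lat=.4328; n=np.array([.766,.643,0]); O=np.array([.5033,.0739,.160]); O=O+n*(lat-O@n)
Rt=np.c_[-sx,np.cross(-sz,-sx),-sz]
A=.024; H=.0054
def tcp(xs,zs,ys=0):  # wedge notch (x=.047) at spindle x=xs, underside at zs
    p=O+sx*xs+sy*ys+sz*zs        # world point of wedge (47,0,0)
    return p-Rt@[A+.047,0,H]
def delta(P,Rg=None):
    s=monitor.state();Rc=R.from_quat(s["ee_rot"]).as_matrix()
    rv=R.from_matrix(Rc.T@(Rt if Rg is None else Rg)).as_rotvec(degrees=True)
    print("t",round(s["t"],2),"turn/5:",(rv/5).round(3),"shift cur axes/60:",(Rc.T@(P-s["tcp_pos"])/.06).round(3),"in target axes",((Rt if Rg is None else Rg).T@(P-s["tcp_pos"])/.06).round(3), "F spindle",(np.c_[sx,sy,sz].T@s["wrist_force"]).round(1))
def pos():
    s=monitor.state();p=np.array(s["tcp_pos"])+R.from_quat(s["ee_rot"]).as_matrix()@[A+.047,0,H]
    print("notch in spindle mm",(np.c_[sx,sy,sz].T@(p-O)*1000).round(1),"err deg",(R.from_matrix(Rt.T@R.from_quat(s["ee_rot"]).as_matrix()).as_rotvec(degrees=True)).round(2),"F",(np.c_[sx,sy,sz].T@s["wrist_force"]).round(1),"grip",s["grip_width"],s["t"])
E
python3 - <<'E'
from g import *
T=np.array(optics.get_image("wrist")["T_tool_cam"]); c=(None,w0[1],T[:3,3],T[:3,:3]); print(T.round(3).tolist())
for q,z in(((277,150),-.0136),((277,70),-.0101),((277,338),-.0136),((277,74),-.0101)): print(q,plane(c,*q,z))
im=L("wrist")[0].astype(int).max(2)
for r in(20,100,200,300):
    x=np.where(im[r,240:315]<95)[0]+240;print(r,x.min(),x.max())
print("O",O); delta(tcp(.125,.040)); delta(tcp(.075,.020))
E
```

```text
[[-0.001, -0.966, -0.26, 0.065], [1.0, -0.001, -0.001, 0.001], [0.001, -0.26, 0.966, -0.143], [0.0, 0.0, 0.0, 1.0]]
(277, 150) [ 0.05508465  0.0005862  -0.0136    ]
(277, 70) [ 0.08723356  0.00060457 -0.0101    ]
(277, 338) [-0.03939366  0.00052946 -0.0136    ]
(277, 74) [ 0.08571245  0.00060366 -0.0101    ]
20 257 293
100 258 294
200 254 299
300 240 314
O [0.50311195 0.07374214 0.16      ]
t 4.4 turn/5: [-0.557 -4.981 -2.505] shift cur axes/60: [ 0.889 -0.375 -0.58 ] in target axes [ 0.616 -0.17  -0.927] F spindle [-0.5 -0.3 -0.9]
t 4.4 turn/5: [-0.557 -4.981 -2.505] shift cur axes/60: [ 1.488 -0.51   0.075] in target axes [ 1.449 -0.17  -0.594] F spindle [-0.5 -0.3 -0.9]
```

```bash
python3 -m jog '[[[-1,0,0,-0.58,0,0,0],[-1,0.3,-0.125,0,-0.093,-0.83,-0.4175],[-1,0,0,0,-0.093,-0.83,-0.4175],[-1,0,0,0,-0.093,-0.83,-0.4175],[-1,0,0,0,-0.093,-0.83,-0.4175],[-1,0,0,0,-0.093,-0.83,-0.4175],[-1,0,0,0,-0.093,-0.83,-0.4175],[-1,0,0,0,0,0,0],[-1,0,0,0,0,0,0],[-1,0,0,0,0,0,0]]]'
python3 - <<'E'
from g import *
pos(); delta(tcp(.120,.020))
E
```

```text
t: 5.65
tcp_pos: [0.6351, -0.0727, 0.2846]
ee_rot: [0.413, 0.885, -0.091, 0.196]
wrist_force: [-0.4, 0.6, -1.1]
grip_width: 0.228
gripper_force: 90.8
notch in spindle mm [160.2   7.1  24.3] err deg [-0.04 -0.01  0.05] F [-1.1  0.1 -0.7] grip 0.22770354739670087 5.65
t 5.65 turn/5: [ 0.008  0.002 -0.01 ] shift cur axes/60: [ 0.67  -0.117  0.071] in target axes [ 0.67  -0.117  0.071] F spindle [-1.1  0.1 -0.7]
```

```bash
python3 -m jog '[[[-1,0.3,-0.117,0.07,0,0,0],[-1,0.3,0,0,0,0,0],[-1,0,0,0,0,0,0],[-1,0,0,0,0,0,0],[-1,0,0,0,0,0,0],[-1,0,0,0,0,0,0],[-1,0,0,0,0,0,0],[-1,0,0,0,0,0,0],[-1,0,0,0,0,0,0],[-1,0,0,0,0,0,0]]]'
python3 - <<'E'
from g import *
pos()
W=[]
for n in("wrist","scene","side"):
    c=cam(n); cv2.imwrite(f"pics/{n}2.png",c[0]); np.savez(f"{n}1.npz",im=c[0],K=c[1],e=c[2],R=c[3])
    print(n,[(k,proj(c,p).round(1)) for k,p in dict(end=O+.035*sx,bow=O+.026*sz,noseB=O+sx*.057+sz*.02).items()]); W.append(c[0])
f=lambda im,x,y,w,h,W,H:cv2.resize(im[y:y+h,x:x+w],(W,H),interpolation=cv2.INTER_CUBIC)
o=np.hstack([f(W[0],140,0,280,420,400,600),np.vstack([f(W[1],285,160,80,60,400,300),f(W[2],285,180,80,60,400,300)])])
cv2.imwrite("pics/c3.png",o)
E
```

```text
t: 6.9
tcp_pos: [0.6093, -0.0531, 0.265]
ee_rot: [0.412, 0.885, -0.091, 0.196]
wrist_force: [0.4, 0.3, -0.7]
grip_width: 0.227
gripper_force: 90.8
notch in spindle mm [123.3  -0.2  19.9] err deg [-0.02 -0.   -0.02] F [-0.3  0.5 -0.7] grip 0.22683405881181773 6.9
wrist [('end', array([276.9, -86.3])), ('bow', array([ 276.8, -261.3])), ('noseB', array([276.8, -54.8]))]
scene [('end', array([320.1, 188.4])), ('bow', array([335.6, 184.8])), ('noseB', array([316.7, 181. ]))]
side [('end', array([315.5, 207.8])), ('bow', array([327.5, 210.4])), ('noseB', array([312.6, 199.9]))]
```

View pics/c3.png

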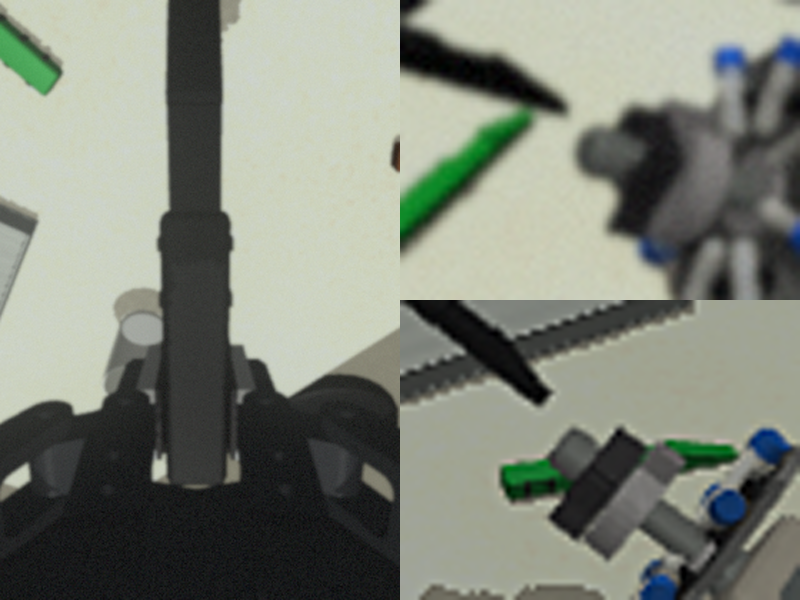

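In scene the nose is at ≈(318,181) and in side ≈(314,200), within 1–2 px of the prediction. The spindle stub lies just ahead and below. Next I'll move the nose over the land and feel for height.

```bash
python3 -m jog '[[[-1,0.25,0,0,0,0,0],[-1,0.25,0,0,0,0,0],[-1,0,0,0.025,0,0,0],[-1,0,0,0.025,0,0,0],[-1,0,0,0,0,0,0],[-1,0,0,0,0,0,0],[-1,0,0,0,0,0,0],[-1,0,0,0,0,0,0],[-1,0,0,0,0,0,0],[-1,0,0,0,0,0,0]]]'
python3 - <<'E'
from g import *
pos()
E
python3 -m jog '[[[-1,0,0,0.017,0,0,0],[-1,0,0,0.017,0,0,0],[-1,0,0,0,0,0,0],[-1,0,0,0,0,0,0],[-1,0,0,0,0,0,0],[-1,0,0,0,0,0,0],[-1,0,0,0,0,0,0],[-1,0,0,0,0,0,0],[-1,0,0,0,0,0,0],[-1,0,0,0,0,0,0]]]'
python3 - <<'E'
from g import *
pos()
for n in("scene","side"):
    c=cam(n); cv2.imwrite(f"pics/{n}3.png",c[0]); np.savez(f"{n}1.npz",im=c[0],K=c[1],e=c[2],R=c[3])
E
```

```text
t: 8.3
tcp_pos: [0.5926, -0.0333, 0.2496]
ee_rot: [0.412, 0.885, -0.091, 0.196]
wrist_force: [0.0, -0.4, -0.4]
grip_width: 0.231
gripper_force: 90.8
notch in spindle mm [93.3 -0.2 16.9] err deg [-0.02 -0.   -0.02] F [ 0.1 -0.2 -0.5] grip 0.23126815891164784 8.3
t: 9.55
tcp_pos: [0.5932, -0.0339, 0.2478]
ee_rot: [0.412, 0.885, -0.091, 0.196]
wrist_force: [-0.5, 0.3, -0.5]
grip_width: 0.229
gripper_force: 90.8
notch in spindle mm [93.3 -0.2 14.9] err deg [-0.02 -0.01 -0.02] F [-0.7 -0.2 -0.2] grip 0.2290979787012835 9.55
```

Run:
```python
from g import *
W=[]
for n,(x,y) in(("scene",(295,165)),("side",(295,190))):
    c=L(n); im=cv2.resize(c[0][y:y+45,x:x+60],(800,600),interpolation=cv2.INTER_CUBIC)[:,:] ; im=cv2.resize(im,(600,450))
    W.append(im[:,:400])
    o=[proj(c,O+v) for v in(0*sx,.035*sx,.035*sx+.015*sz,.035*sx+.015*sy,.035*sx-.015*sy,.025*sx+.0149*sz)]
    print(n,[((p-[x,y])*10).round(0).tolist() for p in o], "px/m y,z:",((proj(c,O+.01*sy)-proj(c,O))).round(2),(proj(c,O+.01*sz)-proj(c,O)).round(2),(proj(c,O+.01*sx)-proj(c,O)).round(2))
cv2.imwrite("pics/c4.png",np.hstack(W))
```

```text
scene [[359.0, 266.0], [251.0, 234.0], [277.0, 195.0], [262.0, 270.0], [241.0, 200.0], [309.0, 204.0]] px/m y,z: [0.76 2.34] [ 1.77 -2.6 ] [-3.07 -0.9 ]
side [[291.0, 249.0], [205.0, 178.0], [224.0, 152.0], [181.0, 205.0], [228.0, 153.0], [249.0, 173.0]] px/m y,z: [-1.56  1.78] [ 1.31 -1.7 ] [-2.47 -2.02]
```

View pics/c4.png

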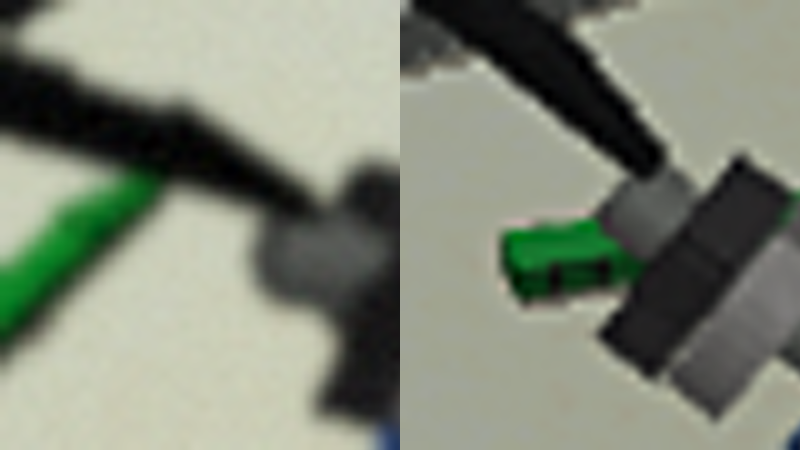

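The nose tip sits right at the rim of the spindle's end, at side ≈(320.5,207) and scene ≈(326.5,185.5). The end appears about 5 mm further inward than I modelled, so the nose is only over the bevel. I'll raise it, advance, and feel again.

```bash
python3 -m jog '[[[-1,0,0,-0.04,0,0,0],[-1,0.05,0,0,0,0,0],[-1,0.05,0,0,0,0,0],[-1,0,0,0.02,0,0,0],[-1,0,0,0.02,0,0,0],[-1,0,0,0,0,0,0],[-1,0,0,0,0,0,0],[-1,0,0,0,0,0,0],[-1,0,0,0,0,0,0],[-1,0,0,0,0,0,0]]]'
python3 -c "
from g import *
pos()"
python3 -m jog '[[[-1,0,0,0.01,0,0,0],[-1,0,0,0.01,0,0,0],[-1,0,0,0,0,0,0],[-1,0,0,0,0,0,0],[-1,0,0,0,0,0,0],[-1,0,0,0,0,0,0],[-1,0,0,0,0,0,0],[-1,0,0,0,0,0,0],[-1,0,0,0,0,0,0],[-1,0,0,0,0,0,0]]]'
python3 -c "
from g import *
pos()"
```

```text
t: 10.9
tcp_pos: [0.5898, -0.0297, 0.2454]
ee_rot: [0.412, 0.885, -0.091, 0.196]
wrist_force: [-0.3, 0.2, 1.6]
grip_width: 0.229
gripper_force: 90.9
notch in spindle mm [87.4 -0.1 14.9] err deg [-0.04 -0.02 -0.02] F [ 0.4 -0.1  1.6] grip 0.22863566236128396 10.9
t: 12.15
tcp_pos: [0.5901, -0.0302, 0.2443]
ee_rot: [0.412, 0.885, -0.091, 0.196]
wrist_force: [-0.1, -0.1, 1.9]
grip_width: 0.228
gripper_force: 91.1
notch in spindle mm [87.4 -0.2 13.7] err deg [-0.03 -0.02 -0.02] F [ 0.8 -0.2  1.7] grip 0.22769279232082804 12.15
```

```bash
python3 -m jog '[[[-1,0,0,-0.01,0,0,0],[-1,0,0,0,0,0,0],[-1,0,0,0,0,0,0],[-1,0,0,0,0,0,0],[-1,0,0,0,0,0,0],[-1,0,0,0,0,0,0],[-1,0,0,0,0,0,0],[-1,0,0,0,0,0,0],[-1,0,0,0,0,0,0],[-1,0,0,0,0,0,0]]]'
python3 - <<'E'
from g import *
pos()
for n in("scene","side"):
    c=cam(n); np.savez(f"{n}1.npz",im=c[0],K=c[1],e=c[2],R=c[3]); im=cv2.cvtColor(c[0],cv2.COLOR_BGR2GRAY).astype(np.float32)
    a,b=proj(c,O),proj(c,O+.03*sx);u=(b-a)/np.linalg.norm(b-a);p=np.array([-u[1],u[0]]);
    if p[1]<0:p=-p
    nose=O+sx*.0194+sz*.015
    print(n,"px/mm x,y,z perp",[round(float((proj(c,O+.001*v)-a)@q),3) for v,q in((sx,u),(sy,p),(sz,p))])
    t=np.arange(-9,9.1,.5)
    for X in(12,16,20,24,28):
        q=proj(c,O+sx*X/1000)+t[:,None]*p
        print(X,cv2.remap(im,q[:,0].astype(np.float32)[None],q[:,1].astype(np.float32)[None],cv2.INTER_LINEAR)[0].astype(int).tolist())
    # along axis, below the wedge
    s=np.arange(0,16,.5)
    for off in(1,3):
        q=a+s[:,None]*u+off*p; print("ax",off,cv2.remap(im,q[:,0].astype(np.float32)[None],q[:,1].astype(np.float32)[None],cv2.INTER_LINEAR)[0].astype(int).tolist())
E
```

```text
t: 13.4
tcp_pos: [0.5898, -0.0299, 0.2447]
ee_rot: [0.412, 0.885, -0.091, 0.196]
wrist_force: [0.6, -0.3, 1.9]
grip_width: 0.225
gripper_force: 91.1
notch in spindle mm [87.3 -0.2 14.2] err deg [-0.02 -0.01 -0.03] F [1.4 0.2 1.4] grip 0.22500828427191322 13.4
scene px/mm x,y,z perp [0.319, 0.202, -0.298]
12 [102, 89, 75, 61, 48, 38, 30, 28, 30, 34, 42, 51, 62, 72, 79, 85, 85, 86, 85, 84, 80, 76, 74, 71, 67, 64, 73, 87, 109, 135, 157, 173, 186, 193, 197, 198, 199]
16 [161, 151, 133, 117, 96, 67, 48, 30, 24, 23, 30, 43, 55, 67, 76, 82, 86, 86, 86, 83, 81, 79, 77, 72, 67, 67, 68, 87, 108, 134, 159, 176, 190, 196, 200, 201, 202]
20 [188, 178, 165, 136, 103, 73, 45, 29, 15, 20, 27, 40, 56, 67, 79, 86, 90, 91, 88, 86, 83, 80, 77, 73, 70, 69, 73, 82, 103, 125, 150, 171, 183, 194, 197, 200, 202]
24 [186, 169, 146, 116, 85, 56, 34, 19, 14, 15, 26, 37, 52, 65, 73, 79, 82, 84, 82, 80, 78, 76, 73, 70, 69, 69, 75, 87, 107, 133, 157, 174, 187, 193, 198, 199, 200]
28 [171, 151, 121, 91, 63, 35, 22, 15, 12, 13, 19, 30, 41, 54, 63, 68, 71, 71, 70, 69, 69, 69, 70, 71, 72, 80, 90, 109, 132, 154, 173, 1
[... 746 characters left out ...]
53, 75, 87, 92, 93, 91, 88, 83, 78, 74, 70, 65, 60, 56, 61, 63, 63, 56, 40, 20, 16, 20, 25, 33, 38]
24 [163, 165, 169, 169, 144, 102, 54, 29, 14, 7, 8, 16, 26, 46, 75, 93, 95, 92, 88, 83, 79, 75, 70, 65, 60, 56, 60, 71, 82, 77, 72, 67, 51, 36, 32, 35, 37]
28 [164, 167, 171, 156, 114, 66, 21, 5, 9, 12, 12, 14, 16, 37, 62, 84, 86, 84, 81, 77, 72, 68, 65, 59, 53, 49, 61, 70, 79, 80, 81, 81, 81, 79, 61, 44, 37]
ax 1 [34, 35, 35, 31, 30, 36, 50, 67, 76, 80, 79, 78, 78, 78, 78, 79, 78, 76, 71, 72, 92, 133, 162, 165, 165, 164, 162, 162, 162, 162, 162, 162]
ax 3 [29, 29, 29, 29, 27, 32, 43, 54, 61, 62, 62, 61, 61, 60, 60, 60, 61, 57, 52, 53, 73, 113, 148, 166, 167, 164, 162, 162, 162, 162, 162, 162]
```

Height contact came at about z 15, as modelled. The side profile puts the end near x 34 and the lateral offset within about 1 mm. Now I'll feed in gently and watch the forces.

```bash
python3 -m jog '[[[-1,0.05,-0.01,-0.005,0,0,0],[-1,0.05,0,0,0,0,0],[-1,0.05,0,0,0,0,0],[-1,0.05,0,0,0,0,0],[-1,0.05,0,0,0,0,0],[-1,0,0,0,0,0,0],[-1,0,0,0,0,0,0],[-1,0,0,0,0,0,0],[-1,0,0,0,0,0,0],[-1,0,0,0,0,0,0]]]'
python3 -c "
from g import *
pos()"
python3 -m jog '[[[-1,0.05,0,0,0,0,0],[-1,0.05,0,0,0,0,0],[-1,0.05,0,0,0,0,0],[-1,0.05,0,0,0,0,0],[-1,0.05,0,0,0,0,0],[-1,0,0,0,0,0,0],[-1,0,0,0,0,0,0],[-1,0,0,0,0,0,0],[-1,0,0,0,0,0,0],[-1,0,0,0,0,0,0]]]'
python3 -c "
from g import *
pos()"
```

```text
t: 14.75
tcp_pos: [0.5804, -0.0198, 0.2385]
ee_rot: [0.412, 0.885, -0.091, 0.196]
wrist_force: [-1.7, 2.1, 0.6]
grip_width: 0.227
gripper_force: 91.1
notch in spindle mm [72.2 -0.9 14.5] err deg [-0.01  0.01 -0.02] F [-2.2  0.1  1.7] grip 0.2271514365617615 14.75
t: 16.0
tcp_pos: [0.5721, -0.0094, 0.2325]
ee_rot: [0.412, 0.885, -0.091, 0.197]
wrist_force: [2.1, -2.0, 5.5]
grip_width: 0.226
gripper_force: 91.3
notch in spindle mm [57.6 -0.6 14.7] err deg [-0.05 -0.02 -0.01] F [5.  0.3 3.8] grip 0.22649404296463224 16.0
```

```bash
python3 -m jog '[[[-1,0.05,0,0,0,0,0],[-1,0.05,0,0,0,0,0],[-1,0.05,0,0,0,0,0],[-1,0.05,0,0,0,0,0],[-1,0,0,0,0,0,0],[-1,0,0,0,0,0,0],[-1,0,0,0,0,0,0],[-1,0,0,0,0,0,0],[-1,0,0,0,0,0,0],[-1,0,0,0,0,0,0]]]'
python3 - <<'E'
from g import *
pos(); W=[]
for n,(x,y) in(("scene",(295,165)),("side",(295,190))):
    c=cam(n);W.append(cv2.resize(c[0][y:y+45,x:x+60],(600,450),interpolation=cv2.INTER_CUBIC)[:,:400])
cv2.imwrite("pics/c5.png",np.hstack(W))
E
```

```text
t: 17.25
tcp_pos: [0.5644, -0.001, 0.227]
ee_rot: [0.412, 0.885, -0.091, 0.196]
wrist_force: [1.6, -0.7, 5.1]
grip_width: 0.232
gripper_force: 91.4
notch in spindle mm [44.9 -1.1 14.6] err deg [ 0.02  0.04 -0.03] F [3.6 0.8 4. ] grip 0.23151077881596854 17.25
```

View pics/c5.png

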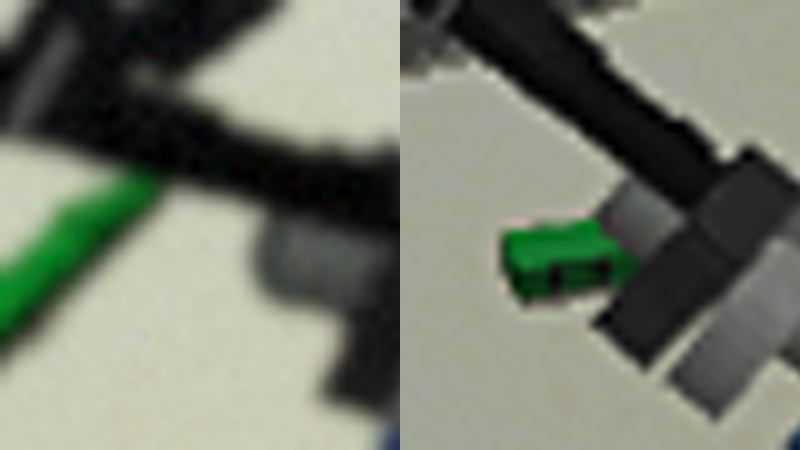

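The clip has begun to ride up and the nose has gone in under the bow; the force is only 4 N. I'll carry on.

```bash
python3 -m jog '[[[-1,0.05,0,0,0,0,0],[-1,0.05,0,0,0,0,0],[-1,0.05,0,0,0,0,0],[-1,0.05,0,0,0,0,0],[-1,0.05,0,0,0,0,0],[-1,0.05,0,0,0,0,0],[-1,0.05,0,0,0,0,0],[-1,0,0,0,0,0,0],[-1,0,0,0,0,0,0],[-1,0,0,0,0,0,0]]]'
python3 -c "
from g import *
pos()"
python3 -m jog '[[[-1,0.05,0,0,0,0,0],[-1,0.05,0,0,0,0,0],[-1,0.05,0,0,0,0,0],[-1,0.05,0,0,0,0,0],[-1,0,0,0,0,0,0],[-1,0,0,0,0,0,0],[-1,0,0,0,0,0,0],[-1,0,0,0,0,0,0],[-1,0,0,0,0,0,0],[-1,0,0,0,0,0,0]]]'
python3 -c "
from g import *
pos()"
```

```text
t: 18.6
tcp_pos: [0.5516, 0.014, 0.218]
ee_rot: [0.413, 0.885, -0.091, 0.195]
wrist_force: [-0.8, 0.7, 7.1]
grip_width: 0.23
gripper_force: 91.7
notch in spindle mm [23.2 -1.2 14.8] err deg [ 0.04  0.12 -0.  ] F [ 2.  -0.2  6.9] grip 0.22988898932401655 18.6
t: 19.85
tcp_pos: [0.5448, 0.0226, 0.2131]
ee_rot: [0.413, 0.885, -0.091, 0.195]
wrist_force: [-1.3, 1.4, 7.9]
grip_width: 0.23
gripper_force: 91.8
notch in spindle mm [11.2 -1.  15. ] err deg [0.01 0.11 0.  ] F [ 1.6 -0.1  7.9] grip 0.2300861689843839 19.85
```

```bash
python3 -m jog '[[[-1,0.05,0,0,0,0,0],[-1,0.05,0,0,0,0,0],[-1,0.05,0,0,0,0,0],[-1,0.03,0,0,0,0,0],[-1,0,0,0,0,0,0],[-1,0,0,0,0,0,0],[-1,0,0,0,0,0,0],[-1,0,0,0,0,0,0],[-1,0,0,0,0,0,0],[-1,0,0,0,0,0,0]]]'
python3 - <<'E'
from g import *
pos(); W=[]
for n,(x,y) in(("scene",(300,160)),("side",(295,185))):
    c=cam(n);W.append(cv2.resize(c[0][y:y+60,x:x+50],(400,480),interpolation=cv2.INTER_CUBIC))
    np.savez(f"{n}1.npz",im=c[0],K=c[1],e=c[2],R=c[3])
    print(n,[((proj(c,O+v)-[x,y])*8).round().tolist() for v in(.026*sz,.044*sz,.012*sx+.044*sz,-.012*sx+.044*sz)])
cv2.imwrite("pics/c6.png",np.hstack(W))
E
```

```text
t: 21.1
tcp_pos: [0.5391, 0.0298, 0.2092]
ee_rot: [0.413, 0.885, -0.091, 0.196]
wrist_force: [0.1, 0.3, 8.8]
grip_width: 0.23
gripper_force: 91.9
notch in spindle mm [ 1.2 -0.7 15.2] err deg [-0.03  0.03 -0.01] F [3.5 0.2 8. ] grip 0.23011957888469728 21.1
scene [[285.0, 198.0], [311.0, 160.0], [281.0, 151.0], [341.0, 169.0]]
side [[260.0, 203.0], [280.0, 178.0], [256.0, 158.0], [304.0, 198.0]]
```

View pics/c6.png

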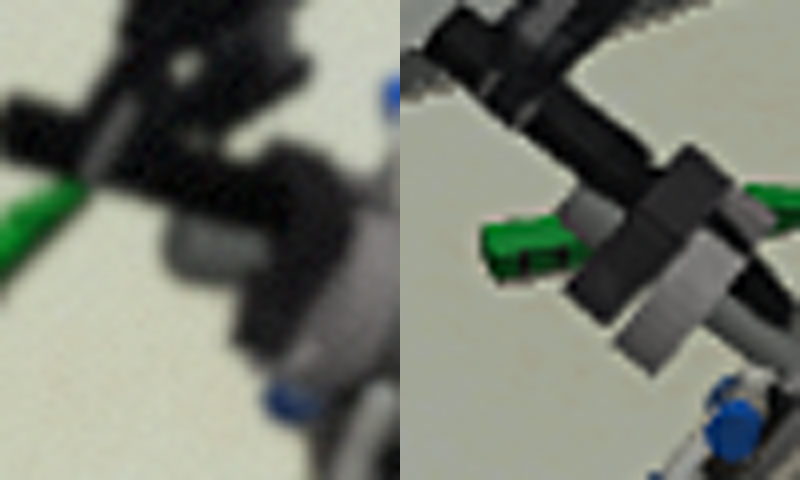

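In side the clip's bow corner has moved from (329.5,205.5) to (331.3,203.1), so it is raised by roughly 12–14 mm, and the wedge has come out behind the hub. I'll measure the rise numerically from edge profiles, before against after.

```bash
cat > m.py <<'E'
from g import *
def prof(xs=(-8,-4,0,4,8)):
  for n in("side","scene"):
    c=L(n); a=proj(c,O);b=proj(c,O+.03*sx);u=(b-a)/np.linalg.norm(b-a);p=np.array([-u[1],u[0]])
    if p[1]<0:p=-p
    for lab,im in(("seated",cv2.imread(f"pics/{n}3.png")),("now",c[0])):
      im=im.max(2).astype(np.float32); t=np.arange(-20,14,.25)
      for X in xs:
        q=proj(c,O+sx*X/1000)+t[:,None]*p
        v=cv2.remap(im,q[:,0].astype(np.float32)[None],q[:,1].astype(np.float32)[None],cv2.INTER_LINEAR)[0]
        g=np.gradient(v); k=[i for i in range(2,len(g)-2) if abs(g[i])>4 and abs(g[i])==abs(g[i-2:i+3]).max()]
        print(n,lab,X,[(float(t[i]),int(round(g[i]))) for i in k])
E
python3 -c "
from m import *
prof()"
```

```text
side seated -8 [(-10.75, -22), (-1.5, -4), (12.75, 28)]
side seated -4 [(-10.75, -25), (13.0, 25)]
side seated 0 [(-10.75, -27), (13.0, 23)]
side seated 4 [(-10.5, -23), (13.0, 23)]
side seated 8 [(-11.0, -16), (-9.75, -17), (-9.0, 14), (-7.5, 7), (-6.25, -5), (-4.5, -7), (7.25, 10), (8.5, 13), (9.5, -11), (12.75, 18)]
side now -8 [(-13.75, -23), (-4.25, -4), (10.75, 23)]
side now -4 [(-13.75, -21), (10.75, 25)]
side now 0 [(-14.0, -21), (10.75, 25)]
side now 4 [(-13.75, -28), (10.75, 25)]
side now 8 [(-14.0, -24), (-10.5, 5), (-9.5, -6), (-1.25, 5), (11.0, 26)]
scene seated -8 [(-13.5, -5), (-11.25, -12)]
scene seated -4 [(-12.25, -10), (-10.75, -15), (-4.5, 4)]
scene seated 0 [(-10.5, -15), (-4.25, 7), (7.25, 6), (7.5, 6)]
scene seated 4 [(-11.5, -13), (-10.75, -14), (-10.0, -14), (-5.25, 5), (-4.0, 5), (6.25, 11)]
scene seated 8 [(-10.5, -13), (-9.75, -12), (-5.75, 5), (-5.0, 5), (5.75, 12)]
scene now -8 [(-15.75, -14), (-15.0, -14), (12.0, 13)]
scene now -4 [(-14.75, -15), (-2.25, 5), (1.5, -4), (11.5, 13), (12.25, 12)]
scene now 0 [(-15.75, -14), (-15.0, -15), (-3.5, 8), (4.25, 6), (5.25, 6), (11.25, 6), (12.25, 7)]
scene now 4 [(-19.25, 10), (-15.5, -13), (-13.0, -7), (-3.0, 8), (4.5, 10), (5.5, 10)]
scene now 8 [(-19.0, 12), (-18.0, 11), (-15.25, -7), (-14.25, -7), (-12.75, -9), (-12.0, -10), (-10.5, -6), (-3.5, 7), (-2.75, 7), (3.5, 6), (5.0, 12)]
```

The bow has risen about 14–15 mm evenly, more than the crest alone can give, so the clip has sprung up and is perched over the notch. A tube may stand near 12 o'clock, so I'll lift slowly with a slight nose-down pitch.

```bash
python3 -m jog '[[[-1,0,0,-0.033,0,0,0],[-1,0,0,-0.033,0,0,0],[-1,0,0,-0.033,0,0,0],[-1,0,0,-0.033,0,0,0],[-1,0,0,-0.05,0,-0.2,0],[-1,0,0,-0.05,0,-0.2,0],[-1,0,0,-0.05,0,-0.2,0],[-1,0,0,-0.05,0,-0.2,0],[-1,0,0,0,0,0,0],[-1,0,0,0,0,0,0]]]'
python3 - <<'E'
from m import *
pos()
for n in("scene","side"):
    c=cam(n); np.savez(f"{n}1.npz",im=c[0],K=c[1],e=c[2],R=c[3])
prof((-4,0,4,8))
E
```

```text
t: 22.45
tcp_pos: [0.5337, 0.0361, 0.2267]
ee_rot: [0.409, 0.878, -0.106, 0.227]
wrist_force: [0.3, -0.9, -1.8]
grip_width: 0.229
gripper_force: 90.7
notch in spindle mm [ 1.7 -0.8 29.6] err deg [-0.03 -4.01 -0.03] F [ 0.  -0.4 -1.9] grip 0.22863829557219503 22.45
side seated -4 [(-10.75, -25), (13.0, 25)]
side seated 0 [(-10.75, -27), (13.0, 23)]
side seated 4 [(-10.5, -23), (13.0, 23)]
side seated 8 [(-11.0, -16), (-9.75, -17), (-9.0, 14), (-7.5, 7), (-6.25, -5), (-4.5, -7), (7.25, 10), (8.5, 13), (9.5, -11), (12.75, 18)]
side now -4 [(-15.5, -24), (8.25, 27)]
side now 0 [(-15.25, -22), (-6.0, -5), (8.25, 26)]
side now 4 [(-15.5, -22), (-6.0, -4), (8.25, 28)]
side now 8 [(-15.5, -20), (-12.25, -4), (8.0, 25)]
scene seated -4 [(-12.25, -10), (-10.75, -15), (-4.5, 4)]
scene seated 0 [(-10.5, -15), (-4.25, 7), (7.25, 6), (7.5, 6)]
scene seated 4 [(-11.5, -13), (-10.75, -14), (-10.0, -14), (-5.25, 5), (-4.0, 5), (6.25, 11)]
scene seated 8 [(-10.5, -13), (-9.75, -12), (-5.75, 5), (-5.0, 5), (5.75, 12)]
scene now -4 [(-17.75, -15), (-4.5, 5), (-1.5, -4), (8.5, 8), (9.5, 8)]
scene now 0 [(-18.0, -14), (-16.5, -12), (-4.25, 5), (5.25, 6), (8.25, 6), (9.25, 6), (10.25, 6)]
scene now 4 [(-17.75, -12), (-17.0, -13), (-16.25, -13), (-4.0, 5), (4.5, 9), (5.5, 10)]
scene now 8 [(-19.0, 5), (-17.25, -12), (-15.75, -17), (-5.75, 4), (-5.0, 5), (5.0, 13)]
```

The clip is lifted 22 mm, rides in the notch, and the feet have relaxed. Next I'll withdraw the nose from the tubes, then lift clear.

```bash
python3 -m jog '[[[-1,-0.08,0,-0.01,0,0,0],[-1,-0.1,0,-0.02,0,0,0],[-1,-0.1,0,-0.05,0,0,0],[-1,0,0,-0.12,0,0,0],[-1,0,0,-0.18,0,0,0],[-1,0,0,-0.18,0,0,0],[-1,-0.1,0,-0.15,0,0.3,0],[-1,-0.2,0,-0.05,0,0.3,0],[-1,-0.2,0,0,0,0.3,0],[-1,-0.1,0,0,0,0.3,0]]]'
python3 - <<'E'
from m import *
pos()
for n in("scene","side"):
    c=cam(n); np.savez(f"{n}1.npz",im=c[0],K=c[1],e=c[2],R=c[3])
    cv2.imwrite(f"pics/{n}4.png",c[0]); print(n,proj(c,O+sx*.05+sz*.1).round())
    # dark blob comparison at predicted bow-top
    s=monitor.state();p=np.array(s["tcp_pos"]);Rm=R.from_quat(s["ee_rot"]).as_matrix()
    for lab,v in(("nose",(A+.115,0,H)),("bowtop",(A+.047,0,H-.0195)),("legL",(A+.047,.021,H+.002)),("legR",(A+.047,-.021,H+.002)),("footL",(A+.047,.025,H+.033)),("footR",(A+.047,-.025,H+.033)),("ctrl",(A+.085,.021,H+.002))):
        q=proj(c,p+Rm@v); x,y=q.round().astype(int); print(lab,q.round(),c[0][y-1:y+2,x-1:x+2].mean((0,1)).round())
T=monitor.state()
E
```

```text
t: 23.8
tcp_pos: [0.55, 0.0172, 0.2922]
ee_rot: [0.414, 0.888, -0.084, 0.181]
wrist_force: [-0.0, 0.2, -1.5]
grip_width: 0.229
gripper_force: 90.7
notch in spindle mm [51.3 -0.4 85.9] err deg [-0.1   1.99 -0.03] F [-0.8  0.1 -1.3] grip 0.22850715139707906 23.8
scene [333. 159.]
nose [352. 169.] [74. 72. 66.]
bowtop [333. 157.] [37. 37. 38.]
legL [331. 168.] [22. 24. 23.]
legR [328. 159.] [8. 7. 7.]
footL [326. 178.] [57. 63. 62.]
footR [322. 167.] [65. 72. 70.]
ctrl [344. 172.] [186. 201. 198.]
side [325. 186.]
nose [340. 203.] [111. 124. 121.]
bowtop [325. 185.] [41. 40. 41.]
legL [319. 193.] [30. 30. 30.]
legR [326. 185.] [41. 40. 41.]
footL [314. 199.] [30. 30. 30.]
footR [322. 191.] [33. 33. 33.]
ctrl [329. 201.] [147. 164. 160.]
```

The clip is on the wedge: bow, leg and foot pixels are dark where predicted. Now I'll locate the tray accurately from the current scene and side views.

Run:
```python
from g import *
for n,(x0,y0,x1,y1) in(("scene",(190,140,276,206)),("side",(250,150,350,200))):
    c=L(n); im=c[0]; hsv=cv2.cvtColor(im,cv2.COLOR_BGR2HSV)
    m=np.zeros(im.shape[:2],np.uint8); m[y0:y1,x0:x1]=(im.max(2)<125)[y0:y1,x0:x1]
    k,l,st,_=cv2.connectedComponentsWithStats(m)
    for i in np.argsort(-st[1:,4])[:3]+1:
        q=np.argwhere(l==i)[:,::-1]; w=np.array([plane(c,*p,.028)[:2] for p in q])
        r=cv2.minAreaRect((w*1000).astype(np.float32)); h=cv2.approxPolyDP(cv2.convexHull(q.astype(np.int32)),3,True)[:,0]
        print(n,st[i].tolist(),r); print([(p.tolist(),plane(c,*p,.028)[:2].round(3).tolist()) for p in h])
```

```text
scene [194, 144, 79, 61, 1019] ((448.13916015625, -311.67340087890625), (287.77801513671875, 182.957275390625), 9.629026412963867)
[([271, 155], [0.3, -0.262]), ([272, 161], [0.328, -0.24]), ([240, 204], [0.57, -0.2]), ([194, 190], [0.597, -0.366]), ([194, 185], [0.578, -0.382]), ([231, 144], [0.324, -0.423])]
side [266, 150, 78, 50, 1622] ((427.5291748046875, -334.45050048828125), (340.1286926269531, 312.0462341308594), 71.95947265625)
[([341, 199], [0.351, -0.131]), ([283, 199], [0.559, -0.198]), ([266, 178], [0.585, -0.348]), ([266, 172], [0.574, -0.388]), ([308, 150], [0.356, -0.49]), ([332, 150], [0.257, -0.457]), ([343, 176], [0.286, -0.264])]
side [250, 150, 31, 12, 174] ((541.1380615234375, -516.677490234375), (43.69974136352539, 156.37828063964844), 41.07890701293945)
[([280, 160], [0.495, -0.454]), ([250, 150], [0.598, -0.571]), ([263, 150], [0.544, -0.553]), ([280, 156], [0.486, -0.483])]
side [250, 199, 2, 1, 2] ((675.9306640625, -236.49794006347656), (3.8075523376464844, 0.0), 161.95933532714844)
[([251, 199], [0.674, -0.236])]
```

Using the far rim corners, the tray centre is about (0.445,−0.318) with a yaw of about 9.6°. I'll back away while levelling.

```bash
python3 -m jog '[[[-1,-0.1,0,0,0,0.3,0],[-1,-0.2,0,0,0,0.5,0],[-1,-0.25,0,0,0,0.6,0],[-1,-0.25,0,0,0,0.6,0],[-1,-0.25,0,0,0,0.6,0],[-1,-0.25,0,0,0,0.6,0],[-1,-0.25,0,0,0,0.6,0],[-1,-0.25,0,0,0,0.5,-0.5],[-1,-0.2,0,0,0,0.3,-0.8],[-1,-0.1,0,0,0,0,-0.8]]]'
cat >> g.py <<'E'
def tgt(P,yaw):
    y=np.radians(yaw);x=np.array([np.cos(y),np.sin(y),0]);Rg=np.c_[x,np.cross([0,0,-1],x),[0,0,-1]]
    delta(np.array(P),Rg); s=monitor.state();print(np.array(s["tcp_pos"]).round(4),np.array(s["joint_positions"]).round(2),"grip",round(s["grip_width"],3))
def clipchk():
    s=monitor.state();p=np.array(s["tcp_pos"]);Rm=R.from_quat(s["ee_rot"]).as_matrix()
    for n in("scene","side"):
        c=cam(n)
        for lab,v in(("legL",(A+.047,.021,H+.005)),("legR",(A+.047,-.021,H+.005)),("footL",(A+.047,.025,H+.03)),("footR",(A+.047,-.025,H+.03)),("ctrl",(A+.085,.021,H+.005)),("ctrl2",(A+.085,-.021,H+.03))):
            q=proj(c,p+Rm@v); x,y=q.round().astype(int); print(n,lab,q.round(),c[0][y-1:y+2,x-1:x+2].mean().round())
E
python3 -c "
from g import *
tgt((.493,-.310,.2),189.6); clipchk()"
```

```text
t: 25.15
tcp_pos: [0.6296, -0.0764, 0.3154]
ee_rot: [0.337, 0.942, -0.002, -0.001]
wrist_force: [0.0, 0.6, -1.5]
grip_width: 0.228
gripper_force: 90.6
t 25.15 turn/5: [-0.04  -0.023 -9.792] shift cur axes/60: [-0.709 -4.447  1.941] in target axes [ 2.894 -3.459  1.924] F spindle [-1.1  0.4 -1.2]
[ 0.6296 -0.0764  0.3154] [-0.19  0.27  1.52 -0.    1.36 -1.07] grip 0.228
scene legL [289. 154.] 23.0
scene legR [284. 145.] 18.0
scene footL [289. 163.] 29.0
scene footR [283. 152.] 28.0
scene ctrl [303. 151.] 198.0
scene ctrl2 [297. 150.] 173.0
side legL [290. 166.] 31.0
side legR [295. 159.] 32.0
side footL [289. 174.] 32.0
side footR [295. 165.] 29.0
side ctrl [301. 169.] 126.0
side ctrl2 [306. 168.] 125.0
```

```bash
python3 -m jog '[[[-1,0,0,0,0,0,-0.9],[-1,0,0,0,0,0,-1],[-1,0,0,0,0,0,-1],[-1,0,0,0,0,0,-1],[-1,0,0,0,0,0,-1],[-1,0,0,0,0,0,-1],[-1,0,0,0,0,0,-1],[-1,0,0,0,0,0,-1],[-1,0,0,0,0,0,-1],[-1,0,0,0,0,0,-0.9]]]'
python3 -m jog '[[[-1,0.1,-0.12,0,0,0,0],[-1,0.2,-0.24,0.1,0,0,0],[-1,0.25,-0.3,0.15,0,0,0],[-1,0.25,-0.3,0.15,0,0,0],[-1,0.25,-0.3,0.15,0,0,0],[-1,0.25,-0.3,0.15,0,0,0],[-1,0.25,-0.3,0.15,0,0,0],[-1,0.25,-0.3,0.15,0,0,0],[-1,0.2,-0.24,0.1,0,0,0],[-1,0.1,-0.12,0,0,0,0]]]'
python3 -c "
from g import *
tgt((.493,-.310,.06),189.6); clipchk()"
```

```text
t: 26.5
tcp_pos: [0.6288, -0.075, 0.3158]
ee_rot: [-0.084, 0.996, -0.001, -0.001]
wrist_force: [-0.2, -0.4, -0.8]
grip_width: 0.223
gripper_force: 90.7
t: 27.75
tcp_pos: [0.5285, -0.2473, 0.2495]
ee_rot: [-0.082, 0.997, -0.0, -0.002]
wrist_force: [0.7, 0.6, -2.6]
grip_width: 0.231
gripper_force: 90.7
t 27.75 turn/5: [-0.005 -0.042 -0.038] shift cur axes/60: [ 0.743 -0.932  3.161] in target axes [ 0.757 -0.931  3.158] F spindle [-1.1  0.9 -2.4]
[ 0.5285 -0.2473  0.2495] [-0.51  0.21  1.71 -0.    1.22 -2.24] grip 0.231
scene legL [249. 126.] 21.0
scene legR [236. 123.] 11.0
scene footL [250. 133.] 57.0
scene footR [236. 130.] 22.0
scene ctrl [254. 120.] 187.0
scene ctrl2 [242. 124.] 20.0
side legL [306. 141.] 28.0
side legR [301. 136.] 15.0
side footL [307. 147.] 28.0
side footR [300. 141.] 36.0
side ctrl [316. 138.] 156.0
side ctrl2 [310. 139.] 72.0
```

```bash
python3 -m jog '[[[-1,0.1,-0.13,0.1,0,0,0],[-1,0.25,-0.3,0.2,0,0,0],[-1,0.25,-0.3,0.3,0,0,0],[-1,0.15,-0.2,0.4,0,0,0],[-1,0,0,0.5,0,0,0],[-1,0,0,0.5,0,0,0],[-1,0,0,0.4,0,0,0],[-1,0,0,0.3,0,0,0],[-1,0,0,0.2,0,0,0],[-1,0,0,0.1,0,0,0]]]'
python3 - <<'E'
from g import *
tgt((.493,-.310,.0085),189.6); clipchk()
# tray check: rim brightness along predicted rim corners in scene
c=cam("wrist"); cv2.imwrite("pics/wr9.png",c[0])
s=monitor.state()
for a,b in((.135,.085),(.135,-.085),(-.135,.085),(-.135,-.085)):
    y=np.radians(9.6);p=np.array([.445+a*np.cos(y)-b*np.sin(y),-.318+a*np.sin(y)+b*np.cos(y),.028]);print("corner",p.round(3),[proj(cc,p).round() .tolist() for cc in(c,L("scene"))])
g=c[0].max(2).astype(int)
for r in(30,60,100): print(r,g[r,::14].tolist())
E
```

```text
t: 29.1
tcp_pos: [0.4946, -0.3089, 0.0701]
ee_rot: [-0.083, 0.997, -0.001, -0.001]
wrist_force: [-0.5, 0.4, -2.0]
grip_width: 0.229
gripper_force: 90.7
t 29.1 turn/5: [-0.017 -0.027 -0.011] shift cur axes/60: [ 0.027 -0.012  1.027] in target axes [ 0.029 -0.014  1.027] F spindle [-1.4 -0.1 -1.5]
[ 0.4946 -0.3089  0.0701] [-0.63  0.43  1.84 -0.    0.88 -2.37] grip 0.229
scene legL [242. 161.] 24.0
scene legR [231. 158.] 13.0
scene footL [243. 168.] 54.0
scene footR [230. 164.] 17.0
scene ctrl [247. 155.] 147.0
scene ctrl2 [236. 158.] 12.0
side legL [309. 171.] 29.0
side legR [304. 165.] 24.0
side footL [309. 176.] 31.0
side footR [303. 170.] 39.0
side ctrl [317. 168.] 125.0
side ctrl2 [312. 168.] 64.0
corner [ 0.564 -0.212  0.028] [[394.0, 339.0], [238.0, 202.0]]
corner [ 0.592 -0.379  0.028] [[161.0, 339.0], [192.0, 188.0]]
corner [ 0.298 -0.257  0.028] [[447.0, -124.0], [273.0, 155.0]]
corner [ 0.326 -0.424  0.028] [[106.0, -123.0], [230.0, 144.0]]
30 [228, 228, 229, 229, 230, 229, 229, 227, 190, 79, 140, 213, 215, 213, 216, 217, 219, 218, 218, 58, 52, 87, 157, 217, 217, 215, 218, 208, 213, 81, 230, 229, 173, 173, 175, 229, 229, 229, 230, 230]
60 [229, 229, 229, 228, 229, 230, 229, 229, 223, 77, 140, 217, 216, 217, 220, 220, 222, 220, 221, 56, 52, 55, 154, 216, 219, 214, 216, 211, 154, 93, 169, 167, 173, 230, 228, 229, 229, 230, 229, 229]
100 [229, 229, 230, 229, 229, 229, 229, 227, 229, 80, 133, 216, 220, 226, 225, 225, 214, 111, 108, 106, 102, 104, 103, 103, 150, 148, 146, 144, 69, 143, 172, 177, 180, 228, 230, 231, 229, 230, 230, 229]
```

Rim edges in the wrist image are at columns ≈126 and 400, with the wedge at 280, so it is well inside the tray. I'll lower slowly.

```bash
python3 -m jog '[[[-1,0,0,0.08,0,0,0],[-1,0,0,0.08,0,0,0],[-1,0,0,0.08,0,0,0],[-1,0,0,0.08,0,0,0],[-1,0,0,0.07,0,0,0],[-1,0,0,0.07,0,0,0],[-1,0,0,0.07,0,0,0],[-1,0,0,0.07,0,0,0],[-1,0,0,0,0,0,0],[-1,0,0,0,0,0,0]]]'
python3 - <<'E'
from g import *
tgt((.493,-.310,.0085),189.6);print(monitor.state()["wrist_force"])
E
```

```text
t: 30.5
tcp_pos: [0.4945, -0.3091, 0.0347]
ee_rot: [-0.083, 0.997, -0.001, -0.001]
wrist_force: [0.5, 0.1, -0.1]
grip_width: 0.232
gripper_force: 90.7
t 30.5 turn/5: [-0.02  -0.025 -0.014] shift cur axes/60: [ 0.026 -0.01   0.436] in target axes [ 0.027 -0.011  0.436] F spindle [ 0.1  0.5 -0.2]
[ 0.4945 -0.3091  0.0347] [-0.63  0.49  1.84 -0.    0.81 -2.37] grip 0.232
[ 0.51995335  0.14973982 -0.12526505]
```

```bash
python3 -m jog '[[[-1,0,0,0.08,0,0,0],[-1,0,0,0.08,0,0,0],[-1,0,0,0.08,0,0,0],[-1,0,0,0.05,0,0,0],[-1,0,0,0.05,0,0,0],[-1,0,0,0.04,0,0,0],[-1,0,0,0.03,0,0,0],[-1,0,0,0.02,0,0,0],[-1,0,0,0,0,0,0],[-1,0,0,0,0,0,0]]]'
python3 - <<'E'
from g import *
tgt((.493,-.310,.0085),189.6);print(monitor.state()["wrist_force"]); clipchk()
p=monitor.state();c=cam("scene");d=cam("side")
for n in("scene","side"):
    cc=c if n=="scene" else d; cv2.imwrite(f"pics/{n}7.png",cc[0])
E
```

```text
t: 31.75
tcp_pos: [0.4944, -0.3091, 0.0089]
ee_rot: [-0.083, 0.997, -0.001, -0.001]
wrist_force: [-0.4, -0.1, -1.3]
grip_width: 0.228
gripper_force: 90.8
t 31.75 turn/5: [-0.02  -0.025 -0.014] shift cur axes/60: [ 0.025 -0.011  0.006] in target axes [ 0.025 -0.011  0.006] F spindle [-0.7 -0.4 -1.1]
[ 0.4944 -0.3091  0.0089] [-0.63  0.53  1.85 -0.    0.77 -2.37] grip 0.228
[-0.39830284 -0.07482042 -1.3068632 ]
scene legL [243. 176.] 69.0
scene legR [232. 173.] 13.0
scene footL [244. 181.] 91.0
scene footR [231. 178.] 18.0
scene ctrl [248. 169.] 150.0
scene ctrl2 [237. 172.] 14.0
side legL [308. 183.] 62.0
side legR [303. 178.] 20.0
side footL [309. 188.] 57.0
side footR [303. 182.] 70.0
side ctrl [316. 180.] 129.0
side ctrl2 [311. 180.] 38.0
```

```bash
python3 -m jog '[[[-1,0,0,0.01,0,0,0],[-1,0,0,0.01,0,0,0],[-1,0,0,0,0,0,0],[-0.2,0,0,0,0,0,0],[-0.1,0,0,0,0,0,0],[0,0,0,0,0,0,0],[0,0,0,0,0,0,0],[0,0,0,0,0,0,0],[0,0,0,0,0,0,0],[0,0,0,0,0,0,0]]]' 20
python3 -m jog '[[[0,0,0,-0.1,0,0,0],[0,0,0,-0.3,0,0,0],[0,0,0,-0.7,0,0,0],[0,0,0,-0.9,0,0,0],[0,0,0,-0.9,0,0,0],[0,0,0,-0.6,0,0,0],[0,-0.6,0,0,0,0,0],[0,-0.6,0,0,0,0,0],[0,0,0,0,0,0,0],[0,0,0,0,0,0,0]]]'
python3 - <<'E'
from g import *
c=cam("wrist"); im=c[0]; cv2.imwrite("pics/wf.png",im)
dx=np.array([np.cos(np.radians(189.6)),np.sin(np.radians(189.6)),0]);dy=np.array([-dx[1],dx[0],0]);P=np.array([.4944,-.3091,.003])
W=lambda x,y,z:P+dx*(A+x)+dy*y+np.array([0,0,z])
for lab,v in(("bow",(.047,0,.057)),("bowL",(.047,.018,.057)),("bowR",(.047,-.018,.057)),("bow front",(.066,0.015,.057)),("nose",(.112,0,.003)),("past nose",(.122,0,.0)),("handle",(-.02,0,.019)),("side",(0,.03,0)),("tail",(-.062,0,.019))):
    q=proj(c,W(*v));x,y=q.round().astype(int)
    print(lab,q.round(),im[y-1:y+2,x-1:x+2].mean().round() if 1<x<558 and 1<y<418 else None)
g=im.max(2); m=(g<125).astype(np.uint8)
for y in range(20,330,14): print(y,''.join('#' if v<95 else '+' if v<135 else '.' for v in g[y,90:450:6]))
# lie-alone checks on bystanders: compare start and now
s0=cv2.imread("pics/scene0.png");s1=cam("scene")[0]
for n,(x,y,w,h) in dict(beaker=(178,200,28,36),reagent=(368,275,40,55),wash=(425,240,45,68)).items(): print(n,np.abs(s0[y:y+h,x:x+w].astype(int)-s1[y:y+h,x:x+w]).mean())
E
```

```text
t: 33.2
tcp_pos: [0.4943, -0.3091, 0.0076]
ee_rot: [-0.083, 0.997, -0.001, -0.001]
wrist_force: [-0.7, 1.1, -1.1]
grip_width: 0.5
gripper_force: 0.0
t: 34.45
tcp_pos: [0.5652, -0.2966, 0.218]
ee_rot: [-0.083, 0.997, -0.001, -0.001]
wrist_force: [-1.0, -0.0, 0.7]
grip_width: 0.5
gripper_force: 0.0
bow [277.  39.] 77.0
bowL [258.  39.] 78.0
bowR [297.  39.] 75.0
bow front [261.  15.] 159.0
nose [277. -16.] None
past nose [277. -26.] None
handle [278. 117.] 60.0
side [251.  99.] 173.0
tail [278. 156.] 64.0
20 ................#+............###++........#..............++
34 ................+#+........+########+......#............+++.
48 .................#+........#########+......#..........+.+...
62 .................#+........+..###..........#.......+++......
76 .................#+...........###+.........+.....+++........
90 ++++#+...........#+...........###+...........+.++++++.......
104 ++##+............#+...........###+........++.+....+.+++.....
118 #................++...........###+........#++.+++..++++.+...
132 ..................++..........###+......++#+++++.++++.++++++
146 ........
[... 272 characters left out ...]
........................................
216 ............................................................
230 ............................................................
244 ......................##+..............##...................
258 ...................######..............#####................
272 ..................#######........+.+..+######+..............
286 .......####....#########+...+.....+..++#########....####....
300 ...#####################...++.....+++..+####################
314 #######################....#+++++++#....####################
328 ######################+...++++++++++.....###################
beaker 5.3257275132275135
reagent 4.733181818181818
wash 5.551742919389978
```

The wrist image shows the clip's bow standing square over the blade (columns 255–305, row ≈40). The wedge lies flat inside the tray rims, and the bottles and beaker are unchanged. The robot is clear, so I'll hand in.

```bash
python3 -c "
from workcell import job
print(job.job_done())"
```

```text
the job is handed in; nothing more can be done
None
```

The clip came off the spindle on the wedge, both now rest in the steel tray with the bottles and beaker unmoved, and I handed the job in at about 34.5 s (the judge returned no verdict).

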